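Load, cover and lock the drying press

TASK

Load every maple block on the bench into the tray of the drying press, each lying flat on the tray floor, and leave the cork block where it is. Then fit the pressure board: hook its near edge under the steel lip at a tilt and swing it down until it lies flat on the tray walls, squarely over the tray. Finally lock it by pushing the spokes of the star handle round counter-clockwise, seen from above, until the handle is at its stop and the bolt lies over the board.

Things in the scene. Friction and masses are not known exactly. Their poses are not given: they have to be found in the camera images.
- maple_1_mid (a point): Pale bare maple block, 44 x 76 x 28 mm, lying flat on the bench (2 to 4 such blocks are present). The point is its centre, 14 mm above its underside; x runs across the 44 mm width, y along the 76 mm length, z up.
- maple_2_mid (a point): Another maple block like maple_1_mid; it may be absent.
- maple_3_mid (a point): Another maple block like maple_1_mid; it may be absent.
- maple_4_mid (a point): Another maple block like maple_1_mid; it may be absent.
- cork_mid (a point): Brown cork sanding block, 45 x 70 x 30 mm, on the bench near the maple blocks; it is not part of the load and stays where it lies. The point is its centre; axes as for the maple blocks.
- tray_floor (a point): Drying press, fixed: a square wooden tray. The point is the centre of its inner floor, 12 mm above the bench; x points to the far side, y left, z up (press yaw varies a little). Inside 176 x 176 mm (x, y from -88 to +88 mm). The walls round it are 18 to 22 mm thick; the board rests on their flat tops, 34 mm above the floor.
- lip_edge (a point): Middle of the lower edge of the steel keeper lip over the near wall: x = -94 mm and 48 mm above tray_floor. Under the lip is a slot 14 mm high above the wall top and 16 mm deep, ending at an upright at x = -110 mm; 180 mm long in y, ends open. The lip is 6 mm thick, x = -116 to -94 mm. Axes as tray_floor.
- board_rib (a point): Loose pressure board: a pale panel 210 x 200 x 6 mm (0.2 to 0.42 kg) with an upright wooden grip rib across the middle of its top: 16 mm thick (x), 90 mm long (y), 36 mm tall. The point is the rib's centre, 24 mm above the panel's underside; x runs along the 210 mm length to the far side, z up out of the panel. Starts flat on the bench, rib up.
- board_far (a point): Middle of the board's far edge, on its underside: 105 mm to +x and 24 mm below board_rib. Axes as board_rib. The near edge, the one that goes under the keeper lip, lies 105 mm to -x in the same way; seated with that edge 2 mm from the end of the slot, board_rib is at x = -3 mm in the tray's axes.
- hub_axis (a point): On the upright axis of the star handle at the right of the press: x = +66, y = -195 mm, 74 mm above tray_floor, level with the spokes' centre lines. Fixed, axes as tray_floor. The wooden block below the spokes ends 37 mm under this point, the bolt (on the far side) 19 mm under it.
- spoke_end (a point): Centre of the ball at the end of one spoke of the star handle, 72 mm from the axis; moves with it; the point's x axis points out along this spoke. Four equal level spokes at right angles: steel bars 12 mm thick with black balls 20 mm across, on a hub 36 mm across and 36 mm tall.
- star (a joint): Turn of the star handle (rad), 0 to 6.0, growing counter-clockwise seen from above; starts between 0 and 0.8. Drives the bolt 9.5 mm per rad to the left, over the far right corner of the board; 6.0 is the hard stop, fully locked. Stays where it is left; resists with about 0.12 N m (2 to 3 N at a spoke).
- bolt_end (a point): Middle of the left end face of the flat steel locking bolt, 18 mm wide, 11 mm high, at x = +85 mm and 49.5 mm above tray_floor; moves in y from -118 mm (star 0, clear of the board) to -61 mm (star 6.0, over the board, 4 mm above its top). It cannot pass if the board is not down.
- far_stop (a point): Middle of the top edge of the steel stop behind the far wall: x = +106 mm, 48 mm above tray_floor (14 mm above the wall tops), fixed. From the end of the lip's slot to this stop is 216 mm, from the lip's edge 200 mm: the 210 mm board goes in only at a tilt, near edge first.
- bearing_arm (a point): Middle of the steel bearing arm over the star handle: it runs from a post 107 mm beyond the axis on the far side (+x) to a bearing 32 mm across above the hub; 22 mm wide, underside 17 mm and top 27 mm above hub_axis. So spokes are free to be pushed on the near, left and right sides only. Fixed.
- board: The pressure board as a whole; origin at the centre of its underside, axes as board_rib.

How it is judged:
On the way, in this order (a step that is already met when the one before it is completed fails the run):
1. every maple block present lies flat on the tray floor (x of maple_1_mid in the frame of tray_floor between -0.09 and 0.09 m and y of maple_1_mid in the frame of tray_floor between -0.09 and 0.09 m and z of maple_1_mid in the frame of tray_floor between 0 and 0.022 m and x of maple_2_mid in the frame of tray_floor between -0.09 and 0.09 m and y of maple_2_mid in the frame of tray_floor between -0.09 and 0.09 m and z of maple_2_mid in the frame of tray_floor between 0 and 0.022 m and x of maple_3_mid in the frame of tray_floor between -0.09 and 0.09 m and y of maple_3_mid in the frame of tray_floor between -0.09 and 0.09 m and z of maple_3_mid in the frame of tray_floor between 0 and 0.022 m and x of maple_4_mid in the frame of tray_floor between -0.09 and 0.09 m and y of maple_4_mid in the frame of tray_floor between -0.09 and 0.09 m and z of maple_4_mid in the frame of tray_floor between 0 and 0.022 m), for 0.2 s.
2. the pressure board is hooked under the lip and lies flat on the tray walls, with the star handle not yet turned far (under 2.5 rad) (x of board_rib in the frame of tray_floor between -0.01 and 0.006 m and z of board_rib in the frame of tray_floor between 0.055 and 0.062 m and z of board_far in the frame of tray_floor between 0.03 and 0.039 m and y of board_far in the frame of tray_floor between -0.015 and 0.015 m and angle between the x axis of board_rib and the x axis of tray_floor, either way round below 0.12 rad and value of joint star below 2.5 rad), for 0.2 s.
3. the star handle is turned to its stop (over 5.7 rad) (value of joint star above 5.7 rad), for 0.2 s.
At the end, for the whole second after the job is handed in: all maple blocks present flat on the tray floor (centre under 22 mm above it); board near edge 5 mm or more under the lip, both edges down on the walls (within 5 mm), centred within 15 mm and square within 0.12 rad, at rest; star handle past 5.7 rad; cork block within 80 mm of its place (all of step 1 and x of board_rib in the frame of tray_floor between -0.01 and 0.006 m and z of board_rib in the frame of tray_floor between 0.055 and 0.062 m and z of board_far in the frame of tray_floor between 0.03 and 0.039 m and y of board_far in the frame of tray_floor between -0.015 and 0.015 m and angle between the x axis of board_rib and the x axis of tray_floor, either way round below 0.12 rad and value of joint star above 5.7 rad and y of bolt_end in the frame of tray_floor above -0.069 m and linear speed of board below 0.02 m/s and distance of cork_mid from where it was at the start of the episode below 0.08 m); the robot touches nothing.
It fails at once if the cork block is moved by more than 80 mm (distance of cork_mid from where it was at the start of the episode above 0.08 m).
Of maple_1, maple_2, maple_3, maple_4 only 2 to 4 are there at a start; the rules pass over those that are not, and their reading is None.
At some moment in a run one of maple_1, maple_2, maple_3, maple_4 may be knocked a few centimetres aside while the robot is not near it.
Once in a run the grip may slacken for a moment while it holds something.
It also fails if it takes over 210 s, if anything falls off the work surface, if the arm or the gripper's body presses on something with over 40 N, if the wrist force passes 120 N, or if a joint passes its speed limit or range.

ROBOT

A 7-joint arm with a two-finger parallel gripper is mounted at the origin on a cart in front of the work surface, level with it; the furniture and walls round the work are solid. World frame = base frame: x ahead of the robot, y to its left, z up, the work surface at z = 0. Lengths are in m, angles in rad, forces in N, time in s.
With the tool pointing down it reaches from about 0.4 to 0.85 m from the base axis. Payload 10.4 kg.
Tool frame: the origin (TCP) lies on the centre line of the jaws, within the pads' length; the fingertips stand 14 mm ahead of it and the grasp point (between the pads) lies 5 mm behind it (manip.tip_reach is the distance from the TCP to the fingertips, in m); z points along the fingers, y is the line along which they close (so a half turn about z gives the same grasp; the last joint's range is limited). The gripper opens to 85 mm and grips with 20 to 120 N. Pads are 22 mm wide; open, the fingers measure 114 mm over their backs; the gripper's body (76 mm by 85 mm) begins 54 mm behind the grasp point. The pads swing forward as they close: fully open they stand 13 mm farther back than shut.
Start: joints at [-1.146, 0.332, -0.065, 1.46, 0.022, 1.35, -0.088], TCP at [0.271, 0.563, 0.245] pointing down, gripper open.
Joint ranges: [-2.6, 2.6], [-0.5, 2.12], [-1.47, 1.34], [0.16, 2.42], [-1.27, 4.41], [0.06, 2.06], [-2.6, 2.6]. Speed limits (rad/s): [2.22, 2.22, 2.79, 2.79, 3.14, 3.14, 3.14].

INTERFACE

Orientations are given as a unit quaternion [x, y, z, w].
In Python, from workcell import manip gives the robot as it stands.
- The arm moves only by the shell command python3 -m pendant 'ROWS' [FORCE]. ROWS is JSON, a list of rows, each a list of 7 numbers: the shift along the tool's x, y, z in units of 50 mm (1.0 is 50 mm), then the turn, a rotation vector about the tool's x, y, z in units of 8 degrees (1.0 is 8 degrees), then the opening, from -1 (shut) to 1 (fully open), so that 0 is half open. In form: [[dx, dy, dz, ax, ay, az, jaw], ...]. A call has exactly 10 rows; each row is the pose to reach, as a shift and turn from the pose commanded when the call began, along the tool's axes at that moment; what a row does not reach only later rows make up. A row lasts 1/8 s, in which the tool goes at most 62.5 mm and 10.7 degrees, less where a joint would pass 70% of its speed; a pose out of reach is approached as far as the arm can. A call with a gripper value outside its range is refused whole. The fingers move at their own pace and stop on an object; FORCE is the grip in N (left out, the last holds). Time passes only in rows, so rows that repeat a pose let the fingers close, or fill a call up. It gives the time, the measured TCP pose, the force, the opening and the grip force at its end, in the units of the state.
- manip.get_obs(): the state, without advancing time (a new reading comes with each control period).
- manip.camera(name): name is "side" or "top"; returns (picture, depth): 480x640x3 uint8, red, green, blue; 480x640 float32, m along the optical axis (not along the pixel's ray), 0 where there is no reading.
- manip.get_calibration(name): a dict with "fx", "fy", "cx", "cy" (pixels), "xyz" and "orientation" of the camera in the world. Camera axes: x right, y up, looking along -z (the intrinsics and any distortion apply to the point x, -y, -z); pixel columns grow to the right and rows downward; lengths in m; the calibration is good to about 2 mm. A picture is of the moment at which its call begins. get_calibration takes no time and is no camera call.
- manip.hand_in(): hands the job in; it is judged then, once.
Trained networks look in the newest picture that a camera, given by its name, has taken for a name from the list of things; names that differ only in an ending like _2 or _b are one class to them, and where a whole thing is asked for, a point or a joint stands for the part that bears it (a point fixed in the world has none). Each returns a list of dicts, best first, with "p" (0 to 1); they miss things now and then, are a little off and sometimes report something else, mostly with a low value. They report only what shows in the picture. A call takes as long as a camera call.
- manip.find_in(thing, camera): "box" ([left, top, right, bottom] in pixels, round what is visible of it).
- manip.trace(thing, camera): "pixels" (480x640 bool, what is visible of it) and "box" ([left, top, right, bottom] in pixels, round what is visible of it).
- manip.tip_of(thing, camera): "pixel" ([column, row] in pixels: a listed point, or the origin of a listed thing).
The state is a dict: "clock": time; "joint_pos": joint angles; "joint_velocities": joint speeds; "tau": joint torques, N m; "position": TCP position; "ee_rot": TCP orientation; "ft_force": force on the tool from outside, world axes, zero at the start; "torque": the same for the moment, N m; "grip_width": opening from 0.0 (shut) to 1.0 (fully open); "grasp_force": force on a finger pad.
Only numpy, scipy, OpenCV 4.12 (cv2) and the standard library are available. Lean on these libraries where they do the work, as an engineer would, in place of code of your own. Each camera call takes 0.05 s, during which the arm holds its last target. There are 200 camera calls.

## Working session

There is one attempt and no reset: what is moved stays moved. The work goes in short steps, Python scripts to look and compute and a shell command to move; the robot and the scene stay as the last step left them, time stands still between calls to the robot, and variables do not carry over. Pictures are saved under pics/ and viewed, at most 14 in all, crops included, and the job is handed in when it is done.

```bash
ls; mkdir -p pics; cat > h.py <<'E'
import numpy as np, cv2
from scipy.spatial.transform import Rotation as R
from workcell import manip
def cal(n):
    c=manip.get_calibration(n); return c,R.from_quat(c["orientation"]).as_matrix(),np.array(c["xyz"])
def cloud(n,d):
    c,M,t=cal(n); v,u=np.mgrid[0:480,0:640]
    P=np.stack([(u-c["cx"])/c["fx"]*d,-(v-c["cy"])/c["fy"]*d,-d],-1)
    return P@M.T+t
def ray(n,px,z):
    c,M,t=cal(n); r=M@np.array([(px[0]-c["cx"])/c["fx"],-(px[1]-c["cy"])/c["fy"],-1.])
    return t+r*(z-t[2])/r[2]
def proj(n,p):
    c,M,t=cal(n); q=M.T@(np.array(p)-t); return c["cx"]+c["fx"]*q[0]/-q[2], c["cy"]-c["fy"]*q[1]/-q[2]
def shot(n,f):
    im,d=manip.camera(n); cv2.imwrite("pics/"+f,im[...,::-1]); return im,d,cloud(n,d)
def rows(p,yaw=None,down=True):
    """shift in tool units to reach world p (TCP) and tool pointing down with tool-y direction at yaw"""
    o=manip.get_obs(); T=R.from_quat(o["ee_rot"]); s=T.inv().apply(np.array(p)-o["position"])/0.05
    rv=np.zeros(3)
    if yaw is not None:
        best=None
        for k in (0,np.pi):
            y=np.array([np.cos(yaw+k),np.sin(yaw+k),0]); z=np.array([0,0,-1.]); x=np.cross(y,z)
            r=(T.inv()*R.from_matrix(np.stack([x,y,z],1))).as_rotvec()
            if best is None or np.linalg.norm(r)<np.linalg.norm(best): best=r
        rv=np.degrees(best)/8
    return np.round(s,2),np.round(rv,2)
E
python3 - <<'E'
from h import *
for n in("top","side"):
    im,d,P=shot(n,n+"0.png"); c,M,t=cal(n); print(n,t,M[:,2],c["fx"], {k:c[k] for k in c if k not in("xyz","orientation")})
    for th in("maple_1_mid","cork_mid"):
        for r in manip.trace(th,n):
            m=r["pixels"]&(d>0)
            if m.sum()<30: continue
            Q=P[m]; zt=np.percentile(Q[:,2],90); Q=Q[Q[:,2]>zt-.006]; 
            b=cv2.minAreaRect(Q[:,:2].astype(np.float32)*1000)
            print(th,round(r["p"],2),np.round(r["box"]),"ztop",round(zt,3),b)
    for th in("tray_floor","lip_edge","board_rib","board_far","hub_axis","spoke_end","far_stop","bolt_end","bearing_arm"):
        for r in manip.tip_of(th,n):
            u,v=np.round(r["pixel"]).astype(int); print(th,round(r["p"],2),(u,v),np.round(P[min(v,479),min(u,639)],3))
E
```

```text
pics
top [0.1116726  0.05380626 1.71487265] [-0.23208376  0.05588702  0.97108896] 620.4107951056285 {'fx': 620.4107951056285, 'fy': 620.4107951056285, 'cx': 294.31465771259377, 'cy': 241.4817421255674}
maple_1_mid 0.77 [143. 247. 170. 265.] ztop 0.031 ((555.8916015625, 345.5794372558594), (75.97666931152344, 44.40291976928711), 80.60490417480469)
maple_1_mid 0.26 [208. 259. 285. 340.] ztop 0.011 ((393.344970703125, 120.32787322998047), (203.8220672607422, 211.1640167236328), 81.98770141601562)
cork_mid 0.74 [267. 177. 290. 192.] ztop 0.034 ((691.308837890625, -36.387123107910156), (68.4848403930664, 45.24921417236328), 77.90008544921875)
tray_floor 0.88 (np.int64(338), np.int64(258)) [ 0.446 -0.154  0.012]
tray_floor 0.15 (np.int64(244), np.int64(261)) [ 0.497  0.106 -0.007]
lip_edge 0.83 (np.int64(347), np.int64(290)) [ 0.345 -0.151  0.067]
lip_edge 0.49 (np.int64(401), np.int64(212)) [ 0.513 -0.335  0.118]
board_rib 0.84 (np.int64(245), np.int64(295)) [0.393 0.12  0.042]
board_far 0.83 (np.int64(242), np.int64(261)) [0.497 0.111 0.001]
hub_axis 0.64 (np.int64(401), np.int64(211)) [
[... 634 characters left out ...]
2152862548828)
tray_floor 0.63 (np.int64(321), np.int64(310)) [ 0.314 -0.476  0.295]
lip_edge 0.92 (np.int64(290), np.int64(302)) [ 0.375 -0.098  0.01 ]
board_rib 0.94 (np.int64(270), np.int64(250)) [0.391 0.143 0.018]
board_rib 0.65 (np.int64(356), np.int64(279)) [ 0.55  -0.121  0.057]
board_far 0.73 (np.int64(310), np.int64(253)) [0.506 0.113 0.002]
board_far 0.58 (np.int64(412), np.int64(318)) [ 0.59  -0.343  0.091]
hub_axis 0.85 (np.int64(387), np.int64(325)) [ 0.517 -0.358  0.104]
bolt_end 0.25 (np.int64(353), np.int64(278)) [ 0.549 -0.104  0.048]
bearing_arm 0.87 (np.int64(406), np.int64(312)) [ 0.57  -0.345  0.116]
bearing_arm 0.22 (np.int64(287), np.int64(302)) [ 0.347 -0.163  0.067]
```

View pics/top0.png

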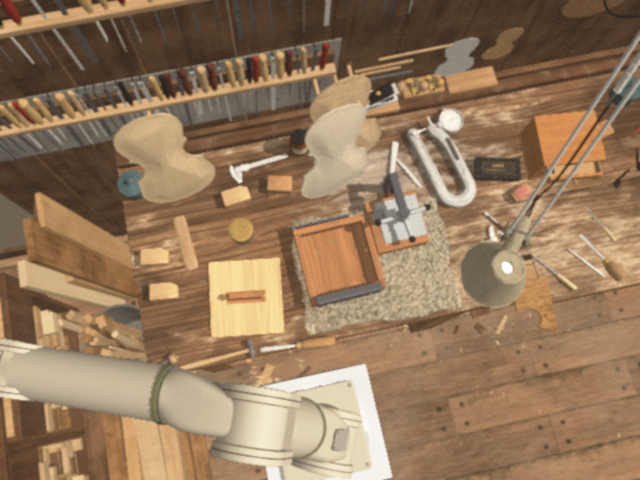

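View pics/side0.png

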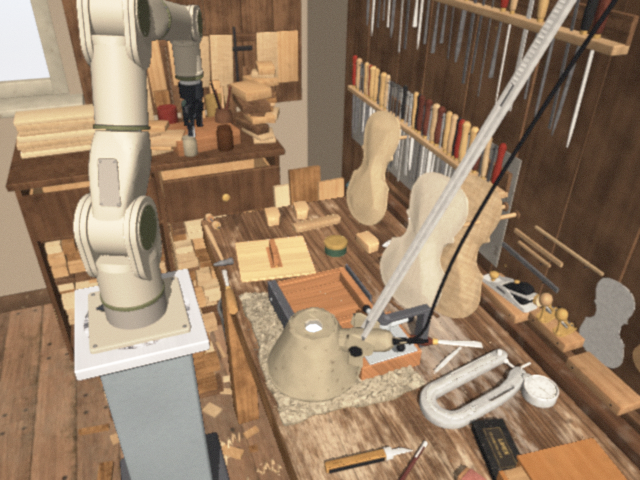

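Top view: pale blocks near (154,257), (163,291), (236,196), cork at (279,184), board at (246,297), tray at (338,258), star at (402,215). A lamp stands on the right (495,270).

```bash
cat > seg.py <<'E'
from h import *
def blocks(P,im,seeds,lo=.018,hi=.045):
    out=[]
    m=((P[...,2]>lo)&(P[...,2]<hi)).astype(np.uint8)
    n,l=cv2.connectedComponents(m,connectivity=4)
    for u,v in seeds:
        w=l[v-2:v+3,u-2:u+3]; w=w[w>0]
        if len(w)==0: print((u,v),"none",P[v,u]);continue
        k=np.bincount(w).argmax(); Q=P[l==k]; b=cv2.minAreaRect(Q[:,:2].astype(np.float32)*1000)
        (cx,cy),(a,h),an=b
        if a<h: an+=90
        print((u,v),"c",np.round([cx,cy],1),"size",np.round([a,h],1),"long axis deg",round((an+90)%180-90,1),"z",np.round(np.median(Q[:,2]),3),"rgb",im[l==k].mean(0).round())
E
python3 - <<'E'
from seg import *
im,d,P=shot("top","top1.png")
blocks(P,im,[(154,257),(163,291),(236,196),(279,184),(185,243),(240,230)])
blocks(P,im,[(244,295)],.02,.06)
# board panel
m=(im[...,0]>190)&(P[...,2]<.02)&(P[...,2]>-.01); m[:, :200]=0;m[:,290:]=0;m[:250]=0;m[345:]=0
print("board",cv2.minAreaRect(P[m][:,:2].astype(np.float32)*1000))
# tray: wall tops at z .046
m=(abs(P[...,2]-.046)<.007); m[:,:285]=0;m[:,395:]=0;m[:205]=0;m[310:]=0
print("walls",cv2.minAreaRect(P[m][:,:2].astype(np.float32)*1000))
m=(abs(P[...,2]-.012)<.006); m[:,:300]=0;m[:,380:]=0;m[:222]=0;m[298:]=0
n,l,st,ce=cv2.connectedComponentsWithStats(m.astype(np.uint8)); k=l[258,338]; Q=P[l==k]; print("floor",cv2.minAreaRect(Q[:,:2].astype(np.float32)*1000), np.median(Q[:,2]))
m=(P[...,2]>.06)&(P[...,2]<.075); m[:,:300]=0;m[:,395:]=0;m[280:305]*=True;m[:275]=0;m[310:]=0
print("lip",cv2.minAreaRect(P[m][:,:2].astype(np.float32)*1000))
c=cv2.resize(im[185:310,285:445],None,fx=5,fy=4.8,interpolation=cv2.INTER_CUBIC); c=c[:600,:800]; cv2.imwrite("pics/press.png",c[...,::-1])
c=cv2.resize(im[170:310,130:300],None,fx=4,fy=4,interpolation=cv2.INTER_CUBIC); cv2.imwrite("pics/left.png",c[...,::-1])
E
```

```text
(154, 257) c [556.  346.7] size [76.9 46. ] long axis deg 81.4 z 0.026 rgb [230. 188. 131.]
(163, 291) c [454.5 337.4] size [77.7 45.3] long axis deg 84.3 z 0.026 rgb [230. 188. 131.]
(236, 196) c [683.9  92.2] size [47.  75.2] long axis deg -83.7 z 0.027 rgb [229. 187. 131.]
(279, 184) c [692.2 -37.3] size [69.3 47.3] long axis deg 75.1 z 0.028 rgb [204. 149. 102.]
(185, 243) c [572.2 258.3] size [3.8 5. ] long axis deg -40.2 z 0.021 rgb [205. 160. 114.]
(240, 230) c [578.8  97.4] size [65.3 70.7] long axis deg -12.6 z 0.036 rgb [189. 149.  88.]
(244, 295) c [394.3 119.8] size [87.8 17.7] long axis deg 82.1 z 0.039 rgb [193. 132.  87.]
board ((386.42584228515625, 116.2100601196289), (230.49685668945312, 245.95989990234375), 77.5342025756836)
walls ((449.6759948730469, -194.58404541015625), (246.53114318847656, 295.4501647949219), 1.71682870388031)
floor ((445.546142578125, -155.08270263671875), (174.6610565185547, 175.8050079345703), 1.7904903888702393) 0.011367313831641468
lip ((336.8299255371094, -155.9764404296875), (22.78631591796875, 180.24021911621094), 1.9884411096572876)
```

View pics/press.png

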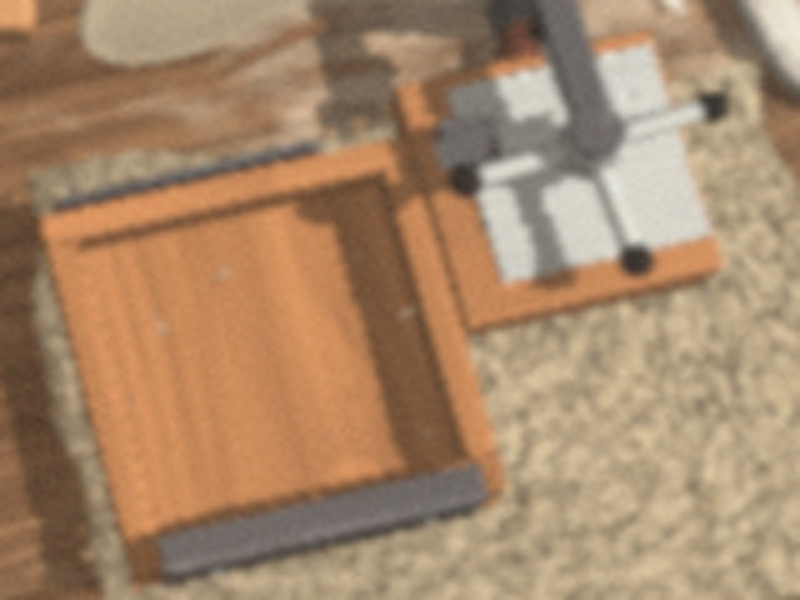

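View pics/left.png

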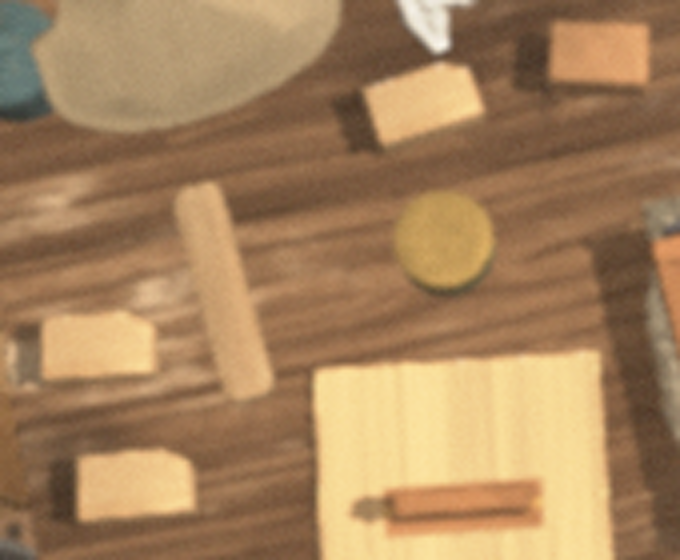

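The crops confirm three pale maple blocks (left crop at (95,345), (135,485), (420,105)), brown cork at (600,55) and an empty tray; spokes are at about (465,180), (710,105) and (635,258) in the press crop. First block: (0.4545, 0.337).

```bash
cat >> h.py <<'E'
TR=np.array([.4455,-.155,.012]); TY=np.radians(1.8)
def tw(x,y,z): # tray mm -> world
    c,s=np.cos(TY),np.sin(TY); return TR+np.array([c*x-s*y,s*x+c*y,z])/1000
E
python3 - <<'E'
from h import *
o=manip.get_obs(); print(R.from_quat(o["ee_rot"]).as_matrix().round(3),o["position"],o["grip_width"])
print(rows([.4545,.337,.10],np.radians(-5.7)),rows([.4545,.337,.017],np.radians(-5.7)))
E
```

```text
[[-0.901  0.433 -0.   ]
 [ 0.433  0.901  0.   ]
 [ 0.     0.    -1.   ]] [0.27059462 0.56339732 0.24534864] 0.9972950907639709
(array([-5.28, -2.49,  2.91]), array([ 0.  , -0.  ,  8.76])) (array([-5.28, -2.49,  4.57]), array([ 0.  , -0.  ,  8.76]))
```

```bash
python3 -m pendant '[[-1,-0.5,0.5,0,0,1.3,0.7],[-2,-1,1,0,0,2.6,0.7],[-3,-1.5,1.5,0,0,3.9,0.7],[-4,-2,2,0,0,5.2,0.7],[-5,-2.4,2.3,0,0,6.5,0.7],[-5.28,-2.49,2.6,0,0,7.8,0.7],[-5.28,-2.49,2.7,0,0,8.76,0.7],[-5.28,-2.49,2.7,0,0,8.76,0.7],[-5.28,-2.49,2.7,0,0,8.76,0.7],[-5.28,-2.49,2.7,0,0,8.76,0.7]]' 50
python3 - <<'E'
from seg import *
im,d,P=shot("top","top2.png")
blocks(P,im,[(154,257),(163,291),(236,196)])
for r in manip.trace("maple_1_mid","top"): print(r["p"],r["box"])
print(rows([.4545,.337,.017],np.radians(-5.7)),manip.get_obs()["joint_pos"])
E
```

```text
clock: 2.5
position: [0.4546, 0.3373, 0.1107]
ee_rot: [0.741, 0.672, 0.0, -0.0]
ft_force: [0.6, -0.0, -0.6]
grip_width: 0.852
grasp_force: 0.0
(154, 257) none [0.4289459  0.26509979 0.50092138]
(163, 291) none [0.34219647 0.24591287 0.57570861]
(236, 196) c [684.6  92.3] size [47.  75.2] long axis deg -84.1 z 0.027 rgb [228. 186. 130.]
0.58 [155.2, 248.6, 168.8, 264.3]
0.36 [375.5, 191.2, 429.4, 244.1]
(array([-0.  , -0.  ,  1.87]), array([ 0., -0.,  0.])) [-0.91526665  0.31810157  0.23184788  1.78871115 -0.08345533  1.04370653
 -0.75145376]
```

View pics/top2.png

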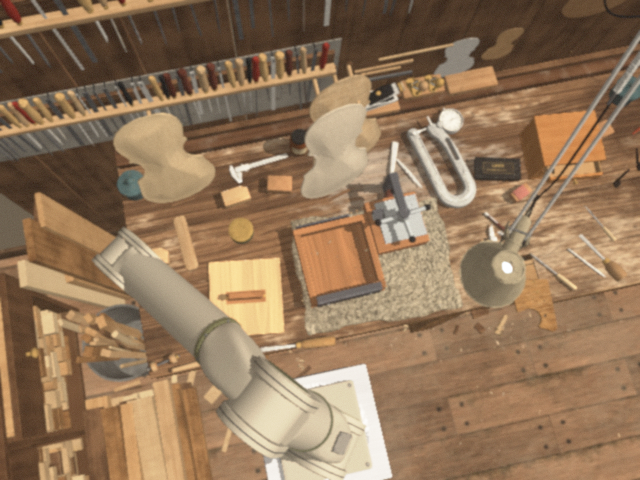

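With the arm moved, no fourth block shows where it stood; blocks 1 and 2 are under the arm. I'll go down and grip.

```bash
python3 -m pendant '[[0,0,0.8,0,0,0,0.7],[0,0,1.5,0,0,0,0.7],[0,0,1.85,0,0,0,0.7],[0,0,1.85,0,0,0,0.7],[0,0,1.85,0,0,0,-0.6],[0,0,1.85,0,0,0,-0.6],[0,0,1.85,0,0,0,-0.6],[0,0,1.85,0,0,0,-0.6],[0,0,1.0,0,0,0,-0.6],[0,0,-0.6,0,0,0,-0.6]]' 50
python3 - <<'E'
from h import *
print(tw(-42,42,19)); print(rows(tw(-42,42,110),TY),rows(tw(-42,42,19),TY))
E
```

```text
clock: 3.85
position: [0.4538, 0.3362, 0.1233]
ee_rot: [0.742, 0.671, -0.001, 0.0]
ft_force: [0.8, 0.4, -0.1]
grip_width: 0.505
grasp_force: 51.2
[ 0.40220147 -0.11433998  0.031     ]
(array([-9.07, -0.13,  0.04]), array([-0.01,  0.01, -0.94])) (array([-9.07, -0.12,  1.86]), array([-0.01,  0.01, -0.94]))
```

```bash
python3 -m pendant '[[-1.2,0,-0.1,0,0,0,-0.6],[-2.4,0,-0.1,0,0,0,-0.6],[-3.6,0,-0.1,0,0,0,-0.6],[-4.8,0,-0.1,0,0,-0.3,-0.6],[-6,-0.1,-0.1,0,0,-0.6,-0.6],[-7.2,-0.13,-0.1,0,0,-0.9,-0.6],[-8.3,-0.13,0,0,0,-0.94,-0.6],[-9.07,-0.13,0,0,0,-0.94,-0.6],[-9.07,-0.13,0,0,0,-0.94,-0.6],[-9.07,-0.13,0,0,0,-0.94,-0.6]]' 50
python3 - <<'E'
from seg import *
print(manip.get_obs()["grip_width"],rows(tw(-42,42,19),TY))
im,d,P=shot("top","top3.png")
blocks(P,im,[(154,257),(236,196),(279,184)])
E
```

```text
clock: 5.1
position: [0.4031, -0.1131, 0.1231]
ee_rot: [0.696, 0.718, 0.0, 0.0]
ft_force: [0.3, 0.1, -0.2]
grip_width: 0.508
grasp_force: 51.3
0.5080955223689207 (array([-0.02, -0.02,  1.84]), array([ 0.01, -0.  , -0.  ]))
(154, 257) c [556.7 346.6] size [76.5 46.8] long axis deg 82.1 z 0.027 rgb [186. 149. 105.]
(236, 196) c [684.1  92.4] size [47.9 75.3] long axis deg -84.6 z 0.027 rgb [231. 191. 134.]
(279, 184) c [691.6 -37.2] size [68.8 50.5] long axis deg 75.8 z 0.028 rgb [208. 153. 104.]
```

```bash
python3 -m pendant '[[0,0,0.8,0,0,0,-0.6],[0,0,1.5,0,0,0,-0.6],[0,0,1.82,0,0,0,-0.6],[0,0,1.84,0,0,0,-0.6],[0,0,1.84,0,0,0,0.4],[0,0,1.84,0,0,0,0.4],[0,0,1.84,0,0,0,0.4],[0,0,1,0,0,0,0.4],[0,0,-0.2,0,0,0,0.7],[0,0,-0.6,0,0,0,0.7]]' 50
python3 - <<'E'
from h import *
print(rows([.5562,.3466,.12],np.radians(-8.5)),rows([.5562,.3466,.017],np.radians(-8.5)))
E
```

```text
clock: 6.4
position: [0.4043, -0.114, 0.156]
ee_rot: [0.696, 0.718, 0.002, 0.001]
ft_force: [-0.5, 1.1, -0.9]
grip_width: 0.849
grasp_force: 0.0
(array([9.11, 3.32, 0.75]), array([ 0.04, -0.01,  1.28])) (array([9.11, 3.31, 2.81]), array([ 0.04, -0.01,  1.28]))
```

```bash
python3 -m pendant '[[1.2,0.4,0,0,0,0,0.7],[2.4,0.9,0,0,0,0.3,0.7],[3.6,1.4,0,0,0,0.6,0.7],[4.8,1.9,0.2,0,0,0.9,0.7],[6,2.4,0.4,0,0,1.28,0.7],[7.2,2.8,0.6,0,0,1.28,0.7],[8.4,3.2,0.7,0,0,1.28,0.7],[9.11,3.32,0.75,0,0,1.28,0.7],[9.11,3.32,0.8,0,0,1.28,0.7],[9.11,3.32,0.8,0,0,1.28,0.7]]' 50
python3 - <<'E'
from h import *
im,d,P=shot("side","side1.png")
for r in manip.trace("maple_1_mid","side"):
    Q=P[r["pixels"]&(d>0)]; Q=Q[(Q[:,2]>.018)&(Q[:,2]<.04)]
    print(r["p"],r["box"],cv2.minAreaRect(Q[:,:2].astype(np.float32)*1000) if len(Q)>20 else 0)
print(rows([.5562,.3466,.017],np.radians(-8.5)))
E
```

```text
clock: 7.65
position: [0.5545, 0.3461, 0.1124]
ee_rot: [0.757, 0.653, -0.001, 0.0]
ft_force: [0.1, -1.2, 0.2]
grip_width: 0.851
grasp_force: 0.0
0.5 [289.2, 202.8, 312.0, 218.3] ((557.821044921875, 349.80377197265625), (87.0146255493164, 43.4042854309082), 82.14128112792969)
0.15 [268.3, 266.1, 430.5, 383.5] ((463.28717041015625, -232.84732055664062), (236.57901000976562, 403.5113220214844), 17.871225357055664)
(array([0.03, 0.02, 1.92]), array([ 0.  ,  0.  , -0.01]))
```

Unmoved, so I'll grip it.

```bash
python3 -m pendant '[[0.03,0.02,0.8,0,0,0,0.7],[0.03,0.02,1.5,0,0,0,0.7],[0.03,0.02,1.9,0,0,0,0.7],[0.03,0.02,1.9,0,0,0,0.7],[0.03,0.02,1.9,0,0,0,-0.6],[0.03,0.02,1.9,0,0,0,-0.6],[0.03,0.02,1.9,0,0,0,-0.6],[0.03,0.02,1.9,0,0,0,-0.6],[0,0,1.0,0,0,0,-0.6],[0,0,-0.4,0,0,0,-0.6]]' 50
python3 - <<'E'
from h import *
print(rows(tw(44,42,115),TY),rows(tw(44,42,19),TY))
E
```

```text
clock: 9.0
position: [0.5537, 0.3462, 0.1257]
ee_rot: [0.757, 0.653, -0.001, -0.0]
ft_force: [0.6, 1.8, 0.2]
grip_width: 0.503
grasp_force: 51.2
(array([-9.25,  0.05, -0.01]), array([-0.01,  0.01, -1.28])) (array([-9.25,  0.05,  1.91]), array([-0.01,  0.01, -1.28]))
```

```bash
python3 -m pendant '[[-1.2,0,-0.1,0,0,0,-0.6],[-2.4,0,-0.1,0,0,0,-0.6],[-3.6,0,-0.1,0,0,0,-0.6],[-4.8,0,-0.1,0,0,-0.4,-0.6],[-6,0.05,-0.1,0,0,-0.8,-0.6],[-7.2,0.05,-0.1,0,0,-1.2,-0.6],[-8.4,0.05,0,0,0,-1.28,-0.6],[-9.25,0.05,0,0,0,-1.28,-0.6],[-9.25,0.05,0,0,0,-1.28,-0.6],[-9.25,0.05,0,0,0,-1.28,-0.6]]' 50
python3 - <<'E'
from seg import *
print(manip.get_obs()["grip_width"],rows(tw(44,42,19),TY))
im,d,P=shot("top","top4.png")
blocks(P,im,[(236,196),(279,184)])
E
```

```text
clock: 10.25
position: [0.4894, -0.1105, 0.1257]
ee_rot: [0.696, 0.718, 0.001, 0.0]
ft_force: [0.5, 0.5, -1.4]
grip_width: 0.504
grasp_force: 51.1
0.5040428880064836 (array([-0.02, -0.03,  1.89]), array([ 0.01, -0.  , -0.  ]))
(236, 196) c [684.4  92.3] size [47.8 75.4] long axis deg -84.4 z 0.026 rgb [230. 189. 132.]
(279, 184) c [693.1 -36.8] size [69. 49.] long axis deg 77.2 z 0.028 rgb [208. 152. 104.]
```

```bash
python3 -m pendant '[[0,0,0.8,0,0,0,-0.6],[0,0,1.5,0,0,0,-0.6],[0,0,1.87,0,0,0,-0.6],[0,0,1.89,0,0,0,-0.6],[0,0,1.89,0,0,0,0.4],[0,0,1.89,0,0,0,0.4],[0,0,1.89,0,0,0,0.4],[0,0,1,0,0,0,0.4],[0,0,-0.2,0,0,0,0.7],[0,0,-0.6,0,0,0,0.7]]' 50
python3 - <<'E'
from h import *
print(rows([.684,.092,.12],np.radians(5.7)))
E
```

```text
clock: 11.55
position: [0.4909, -0.1106, 0.1591]
ee_rot: [0.696, 0.718, 0.002, 0.002]
ft_force: [0.9, -0.1, 0.5]
grip_width: 0.851
grasp_force: 0.0
(array([3.93, 3.99, 0.81]), array([ 0.04, -0.  , -0.48]))
```

```bash
python3 -m pendant '[[0.7,0.7,0,0,0,0,0.7],[1.5,1.5,0,0,0,-0.2,0.7],[2.3,2.3,0.2,0,0,-0.48,0.7],[3.1,3.1,0.4,0,0,-0.48,0.7],[3.93,3.99,0.6,0,0,-0.48,0.7],[3.93,3.99,0.8,0,0,-0.48,0.7],[3.93,3.99,0.8,0,0,-0.48,0.7],[3.93,3.99,0.8,0,0,-0.48,0.7],[3.93,3.99,0.8,0,0,-0.48,0.7],[3.93,3.99,0.8,0,0,-0.48,0.7]]' 50
python3 - <<'E'
from h import *
im,d,P=shot("side","side2.png")
for r in manip.trace("maple_1_mid","side"):
    Q=P[r["pixels"]&(d>0)]; Q=Q[(Q[:,2]>.018)&(Q[:,2]<.06)]
    print(r["p"],r["box"],cv2.minAreaRect(Q[:,:2].astype(np.float32)*1000) if len(Q)>20 else 0)
im,d,P=shot("top","top5.png")
for r in manip.trace("maple_1_mid","top"):
    Q=P[r["pixels"]&(d>0)]; Q=Q[(Q[:,2]>.018)&(Q[:,2]<.06)]
    print(r["p"],r["box"],cv2.minAreaRect(Q[:,:2].astype(np.float32)*1000) if len(Q)>20 else 0)
print(rows([.684,.092,.017],np.radians(5.7)))
E
```

```text
clock: 12.8
position: [0.6824, 0.0912, 0.1161]
ee_rot: [0.672, 0.741, 0.001, 0.0]
ft_force: [0.2, 0.3, 0.0]
grip_width: 0.848
grasp_force: 0.0
0.43 [267.2, 264.9, 432.5, 377.2] ((465.538330078125, -227.48703002929688), (255.99656677246094, 407.5364990234375), 15.537184715270996)
0.71 [308.3, 237.3, 331.9, 260.6] ((487.4804382324219, -109.41555786132812), (46.170475006103516, 74.88172912597656), 0.48912495374679565)
(array([0.01, 0.03, 1.97]), array([ 0.  , -0.  , -0.01]))
```

View pics/side2.png

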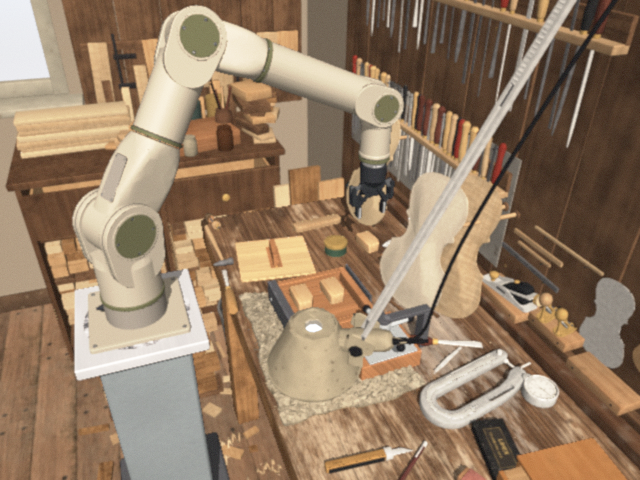

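```bash
python3 - <<'E'
from h import *
print("maple",proj("side",[.684,.092,.028]),"cork",proj("side",[.692,-.037,.03]))
for n in("side2.png","side0.png"):
    im=cv2.imread("pics/"+n); 
    if n=="side0.png":b=im
    else:a=im
cv2.imwrite("pics/cmp.png",np.hstack([cv2.resize(x[180:270,300:400],None,fx=4,fy=4) for x in(b,a)]))
E
```

```text
maple (np.float64(367.8516886995383), np.float64(238.46202496446867)) cork (np.float64(389.4946649341722), np.float64(260.13146691191383))
```

View pics/cmp.png

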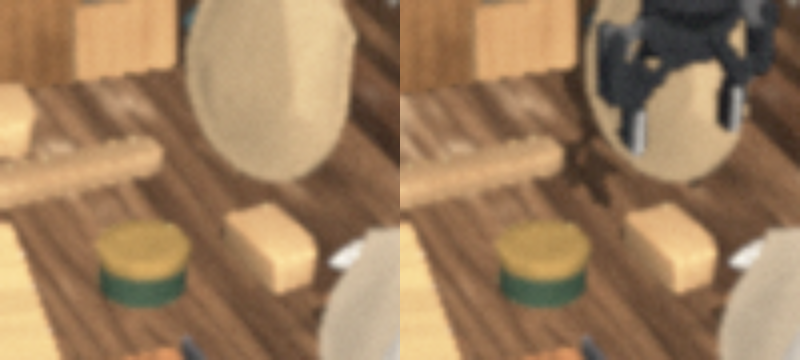

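The maple block (268,245 in the left crop) hasn't moved. The cork is hidden behind the violin plate. I'll grip the block.

```bash
python3 -m pendant '[[0.01,0.03,0.8,0,0,0,0.7],[0.01,0.03,1.5,0,0,0,0.7],[0.01,0.03,1.95,0,0,0,0.7],[0.01,0.03,1.97,0,0,0,0.7],[0.01,0.03,1.97,0,0,0,-0.6],[0.01,0.03,1.97,0,0,0,-0.6],[0.01,0.03,1.97,0,0,0,-0.6],[0.01,0.03,1.97,0,0,0,-0.6],[0,0,1.0,0,0,0,-0.6],[0,0,-0.4,0,0,0,-0.6]]' 50
python3 - <<'E'
from h import *
print(rows(tw(-42,-42,115),TY))
E
```

```text
clock: 14.25
position: [0.6814, 0.0914, 0.1284]
ee_rot: [0.672, 0.741, -0.001, -0.001]
ft_force: [2.2, 0.2, 0.1]
grip_width: 0.504
grasp_force: 51.6
(array([-5.23, -6.07,  0.04]), array([-0.02,  0.  ,  0.48]))
```

```bash
python3 -m pendant '[[-0.7,-0.8,-0.2,0,0,0,-0.6],[-1.5,-1.7,-0.2,0,0,0,-0.6],[-2.3,-2.6,-0.2,0,0,0.2,-0.6],[-3.1,-3.5,-0.2,0,0,0.48,-0.6],[-3.9,-4.4,-0.2,0,0,0.48,-0.6],[-4.6,-5.3,-0.1,0,0,0.48,-0.6],[-5.23,-6.07,0,0,0,0.48,-0.6],[-5.23,-6.07,0,0,0,0.48,-0.6],[-5.23,-6.07,0,0,0,0.48,-0.6],[-5.23,-6.07,0,0,0,0.48,-0.6]]' 50
python3 - <<'E'
from h import *
print(manip.get_obs()["grip_width"],rows(tw(-42,-42,19),TY))
E
```

```text
clock: 15.5
position: [0.4069, -0.1977, 0.1281]
ee_rot: [0.695, 0.719, 0.0, 0.0]
ft_force: [0.8, -0.3, -0.1]
grip_width: 0.505
grasp_force: 51.6
0.5050714542385625 (array([-0.01, -0.04,  1.94]), array([0.  , 0.  , 0.01]))
```

```bash
python3 -m pendant '[[0,-0.04,0.8,0,0,0,-0.6],[0,-0.04,1.5,0,0,0,-0.6],[0,-0.04,1.92,0,0,0,-0.6],[0,-0.04,1.94,0,0,0,-0.6],[0,-0.04,1.94,0,0,0,0.4],[0,-0.04,1.94,0,0,0,0.4],[0,-0.04,1.94,0,0,0,0.4],[0,0,1,0,0,0,0.4],[0,0,-0.2,0,0,0,0.2],[0,0,-0.6,0,0,0,0.2]]' 50
python3 - <<'E'
from h import *
print(rows([.394,.12,.14],np.radians(-8)))
E
```

```text
clock: 16.75
position: [0.4067, -0.1991, 0.1608]
ee_rot: [0.696, 0.718, 0.001, 0.001]
ft_force: [0.6, -0.4, -0.1]
grip_width: 0.603
grasp_force: 0.0
(array([ 6.39, -0.06,  0.42]), array([ 0.03, -0.  ,  1.22]))
```

```bash
python3 -m pendant '[[1.2,0,0,0,0,0,0],[2.4,0,0,0,0,0.3,0],[3.6,0,0.1,0,0,0.6,0],[4.8,0,0.2,0,0,0.9,0],[6,-0.06,0.3,0,0,1.22,0],[6.39,-0.06,0.4,0,0,1.22,0],[6.39,-0.06,0.42,0,0,1.22,0],[6.39,-0.06,0.42,0,0,1.22,0],[6.39,-0.06,0.42,0,0,1.22,0],[6.39,-0.06,0.42,0,0,1.22,0]]' 50
python3 - <<'E'
from seg import *
im,d,P=shot("top","top6.png")
cv2.imwrite("pics/crop6.png",cv2.resize(im[180:350,190:450],None,fx=3,fy=3,interpolation=cv2.INTER_CUBIC)[...,::-1])
M=((P[...,2]>.032)&(P[...,2]<.044)).astype(np.uint8)
for p in [(-42,42),(44,42),(-42,-42)]:
    u,v=np.round(proj("top",tw(*p,28))).astype(int); print(p,(u,v),P[v,u]); blocks(P,im,[(u,v)],.033,.043)
im,d,P=shot("side","side3.png")
m=manip.trace("board_rib","side")
for r in m[:2]:
    Q=P[r["pixels"]&(d>0)]; print("board",r["p"],r["box"]); Q=Q[(Q[:,2]>.03)&(Q[:,2]<.06)];
    if len(Q)>10: print(cv2.minAreaRect(Q[:,:2].astype(np.float32)*1000))
E
```

```text
clock: 18.0
position: [0.3932, 0.1201, 0.137]
ee_rot: [0.755, 0.656, 0.0, -0.0]
ft_force: [0.0, 0.1, 0.9]
grip_width: 0.498
grasp_force: 0.0
(-42, 42) (np.int64(328), np.int64(274)) [ 0.40234144 -0.11350629  0.0427157 ]
(np.int64(328), np.int64(274)) c [ 401.4 -111.5] size [44.2 76.3] long axis deg -89.0 z 0.038 rgb [234. 193. 135.]
(44, 42) (np.int64(320), np.int64(245)) [ 0.48635064 -0.10983579  0.04412673]
(np.int64(320), np.int64(245)) c [ 487.5 -110.2] size [45.1 76.4] long axis deg -87.2 z 0.038 rgb [234. 193. 135.]
(-42, -42) (np.int64(358), np.int64(267)) [ 0.40439818 -0.19870921  0.04171062]
(np.int64(358), np.int64(267)) c [ 403.5 -197.2] size [45.2 76.8] long axis deg -87.9 z 0.038 rgb [235. 194. 136.]
```

View pics/crop6.png

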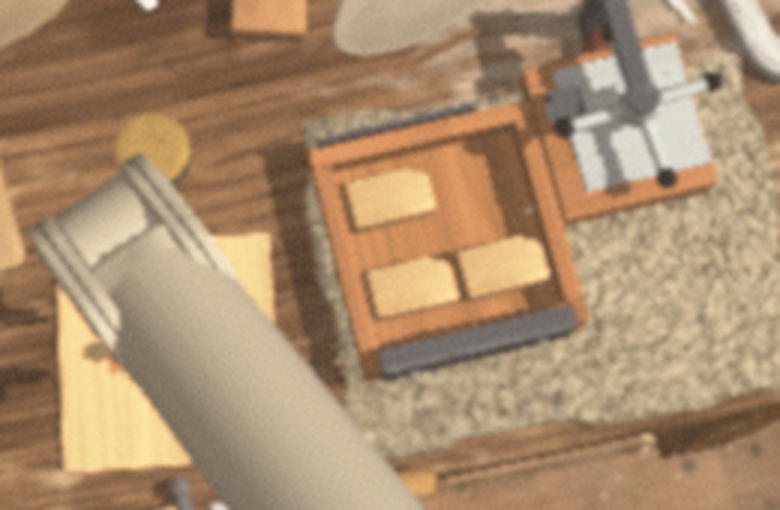

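All three blocks lie flat in the tray (crop: (390,198), (413,287), (503,266)). Next I'll grip the rib.

```bash
python3 -m pendant '[[0,0.02,0.8,0,0,0,0],[0,0.02,1.5,0,0,0,0],[0,0.02,2.0,0,0,0,0],[0,0.02,2.2,0,0,0,0],[0,0.02,2.2,0,0,0,-1],[0,0.02,2.2,0,0,0,-1],[0,0.02,2.2,0,0,0,-1],[0,0.02,2.2,0,0,0,-1],[0,0.02,2.2,0,0,0,-1],[0,0.02,2.2,0,0,0,-1]]' 100
```

```text
clock: 19.4
position: [0.3946, 0.1209, 0.0277]
ee_rot: [0.755, 0.656, 0.001, 0.0]
ft_force: [-2.2, -1.4, 8.0]
grip_width: 0.169
grasp_force: 98.8
```

```bash
cat >> h.py <<'E'
GX,GZ=0.,27.7   # TCP in board frame (mm from board centre / underside)
def bp(nx,nz,a,gy=0.,yawoff=0.):
    """tray mm of near-bottom edge, tilt deg -> (shift, turn) rows"""
    A=np.radians(a); ca,sa=np.cos(A),np.sin(A); lx,lz=105+GX,GZ
    p=tw(nx+lx*ca-lz*sa,gy,nz+lx*sa+lz*ca)
    W=R.from_euler("z",TY+np.radians(yawoff))*R.from_euler("y",-A)
    y=W.apply([1,0,0]); z=W.apply([0,0,-1]); x=np.cross(y,z)
    o=manip.get_obs(); T=R.from_quat(o["ee_rot"])
    return np.round(T.inv().apply(p-o["position"])/.05,2), np.round(np.degrees((T.inv()*R.from_matrix(np.stack([x,y,z],1))).as_rotvec())/8,2), p.round(4)
E
python3 -m pendant '[[0,0,-0.6,0,0,0,-1],[0,0,-1.4,0,0,0,-1],[0,0,-2.2,0,0,0,-1],[0,0,-2.8,0,0,0,-1],[0,0,-2.8,0,0,0,-1],[0,0,-2.8,0,0,0,-1],[0,0,-2.8,0,0,0,-1],[0,0,-2.8,0,0,0,-1],[0,0,-2.8,0,0,0,-1],[0,0,-2.8,0,0,0,-1]]' 100
python3 - <<'E'
from h import *
print(manip.get_obs()["ft_force"])
print(bp(-80,110,9.5)); print(bp(-80,36.7,9.5))
E
```

```text
clock: 20.65
position: [0.3939, 0.1206, 0.1666]
ee_rot: [0.755, 0.656, -0.0, -0.0]
ft_force: [0.5, -0.2, -2.2]
grip_width: 0.168
grasp_force: 98.7
[ 0.45848467 -0.16450043 -2.22745246]
(array([-5.25,  2.16, -0.  ]), array([-1.19,  0.1 , -1.22]), array([ 0.4645, -0.1544,  0.1667]))
(array([-5.25,  2.16,  1.47]), array([-1.19,  0.1 , -1.22]), array([ 0.4645, -0.1544,  0.0934]))
```

```bash
python3 -m pendant '[[-0.7,0.3,0,0,0,0,-1],[-1.4,0.6,0,-0.2,0,-0.2,-1],[-2.1,0.9,0,-0.4,0,-0.4,-1],[-2.8,1.2,0,-0.6,0,-0.7,-1],[-3.5,1.5,0,-0.8,0.05,-0.9,-1],[-4.2,1.8,0,-1.0,0.1,-1.1,-1],[-4.9,2.1,0,-1.19,0.1,-1.22,-1],[-5.25,2.16,0,-1.19,0.1,-1.22,-1],[-5.25,2.16,0,-1.19,0.1,-1.22,-1],[-5.25,2.16,0,-1.19,0.1,-1.22,-1]]' 100
cat > bd.py <<'E'
from h import *
im,d,P=shot("side","s_.png"); imt,dt,Pt=shot("top","t_.png")
def tray(Q): return ((Q-TR)@R.from_euler("z",TY).as_matrix())*1000
for n,PP,dd in(("top",Pt,dt),("side",P,d)):
    for r in manip.trace("board",n)[:1]:
        m=cv2.erode(r["pixels"].astype(np.uint8),np.ones((3,3)))>0
        Q=tray(PP[m&(dd>0)]); 
        for _ in range(6):
            c=Q.mean(0); w=np.linalg.svd(Q-c,full_matrices=False)[2][2]; w*=np.sign(w[2]); e=abs((Q-c)@w); Q=Q[e<max(2.5,np.percentile(e,85))] if _<5 else Q
        print(n,"p",round(r["p"],2),len(Q),"c",c.round(1),"tilt deg",np.degrees([np.arctan2(-w[0],w[2]),np.arctan2(-w[1],w[2])]).round(1),"z@x=-80",(c[2]-(w[0]*(-80-c[0])+w[1]*(0-c[1]))/w[2]).round(1),
         "x",np.percentile(Q[:,0],[1,99]).round(0),"y",np.percentile(Q[:,1],[1,99]).round(0))
m=(Pt[...,2]>.055)&(Pt[...,2]<.078); v,u=np.mgrid[0:480,0:640]; Q=tray(Pt[m]); Q=Q[(abs(Q[:,0]+105)<9)&(abs(Q[:,1])<80)]
if len(Q): print("lip top z",np.median(Q[:,2]).round(1))
E
python3 bd.py; python3 - <<'E'
from h import *
print(manip.get_obs()["grip_width"],bp(-80,60,9.5)); print(bp(-80,36.7,9.5))
E
```

```text
clock: 21.9
position: [0.4645, -0.1535, 0.1667]
ee_rot: [0.693, 0.716, 0.06, 0.058]
ft_force: [0.1, 0.8, -3.6]
grip_width: 0.169
grasp_force: 98.4
top p 0.71 1253 c [ 31.4  51.7 134. ] tilt deg [ 9.3 -0.5] z@x=-80 116.1 x [-75. 122.] y [-88.  98.]
side p 0.72 2952 c [ 15.9 -16.5 133. ] tilt deg [ 9.6 -0.1] z@x=-80 116.8 x [-76. 122.] y [-97.  94.]
lip top z 52.9
0.16618167546334048 (array([-0.02, -0.17,  0.99]), array([ 0.01, -0.  ,  0.01]), array([ 0.4645, -0.1544,  0.1167]))
(array([-0.02, -0.25,  1.45]), array([ 0.01, -0.  ,  0.01]), array([ 0.4645, -0.1544,  0.0934]))
```

View pics/s_.png

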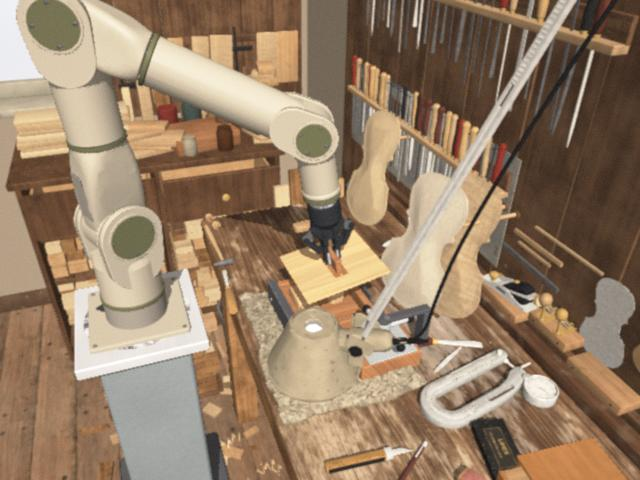

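The side view shows the board tilted above the tray at (335,268). Measured tilt and extents match the plan, and it looks about 1 mm high relative to the lip. I'll lower it and then slide it under the lip.

```bash
python3 -m pendant '[[0,-0.06,0.4,0,0,0,-1],[0,-0.13,0.8,0,0,0,-1],[0,-0.2,1.15,0,0,0,-1],[-0.02,-0.24,1.4,0,0,0,-1],[-0.02,-0.25,1.47,0,0,0,-1],[-0.02,-0.25,1.47,0,0,0,-1],[-0.02,-0.25,1.47,0,0,0,-1],[-0.02,-0.25,1.47,0,0,0,-1],[-0.02,-0.25,1.47,0,0,0,-1],[-0.02,-0.25,1.47,0,0,0,-1]]' 100
python3 bd.py; python3 - <<'E'
from h import *
print(manip.get_obs()["grip_width"],bp(-98,35.6,9.5),bp(-107,35.6,9.5))
E
```

```text
clock: 23.35
position: [0.4645, -0.1553, 0.0923]
ee_rot: [0.693, 0.716, 0.06, 0.058]
ft_force: [0.2, -0.1, -4.1]
grip_width: 0.17
grasp_force: 98.4
top p 0.61 1017 c [38.8 49.4 61. ] tilt deg [ 9.4 -0. ] z@x=-80 41.2 x [-74. 121.] y [-88.  95.]
side p 0.87 2179 c [24.5 -7.6 60.1] tilt deg [ 9.5 -0.2] z@x=-80 42.7 x [-75. 121.] y [-94.  93.]
lip top z 53.3
0.16851672806896348 (array([ 0.02, -0.35, -0.06]), array([0.01, 0.  , 0.  ]), array([ 0.4465, -0.155 ,  0.0923])) (array([ 0.02, -0.53, -0.09]), array([0.01, 0.  , 0.  ]), array([ 0.4375, -0.1553,  0.0923]))
```

```bash
python3 -m pendant '[[0,-0.09,-0.015,0,0,0,-1],[0,-0.17,-0.03,0,0,0,-1],[0,-0.26,-0.045,0,0,0,-1],[0.01,-0.35,-0.06,0,0,0,-1],[0.02,-0.4,-0.07,0,0,0,-1],[0.02,-0.45,-0.075,0,0,0,-1],[0.02,-0.5,-0.085,0,0,0,-1],[0.02,-0.54,-0.09,0,0,0,-1],[0.02,-0.54,-0.09,0,0,0,-1],[0.02,-0.54,-0.09,0,0,0,-1]]' 100
python3 bd.py; python3 - <<'E'
from h import *
print(manip.get_obs()["grip_width"])
for a in (7,5,3,1.5,0): print(bp(-107,34.5,a))
E
```

```text
clock: 24.8
position: [0.4371, -0.1552, 0.0922]
ee_rot: [0.693, 0.716, 0.06, 0.058]
ft_force: [0.5, -1.0, -3.7]
grip_width: 0.169
grasp_force: 98.4
top p 0.94 1123 c [18.1 42.3 61.9] tilt deg [9.3 0.1] z@x=-80 45.8 x [-89.  94.] y [-92.  97.]
side p 0.71 1989 c [11.4 -9.7 62.5] tilt deg [ 9.4 -0.3] z@x=-80 47.4 x [-87.  95.] y [-96.  92.]
lip top z 53.4
0.16834386088621237
(array([-0.  ,  0.03,  0.11]), array([0.32, 0.  , 0.  ]), array([ 0.4393, -0.1552,  0.0868]))
(array([-0.  ,  0.04,  0.19]), array([0.57, 0.  , 0.  ]), array([ 0.4407, -0.1552,  0.0832]))
(array([-0.  ,  0.05,  0.26]), array([0.82, 0.  , 0.  ]), array([ 0.4419, -0.1551,  0.0797]))
(array([-0.  ,  0.06,  0.32]), array([1.01, 0.  , 0.  ]), array([ 0.4427, -0.1551,  0.0769]))
(array([-0.  ,  0.07,  0.38]), array([1.19, 0.  , 0.  ]), array([ 0.4435, -0.1551,  0.0742]))
```

The near edge is under the lip with no contact force. Now I'll swing it down.

```bash
python3 -m pendant '[[0,0.01,0.05,0.16,0,0,-1],[0,0.02,0.11,0.32,0,0,-1],[0,0.03,0.19,0.57,0,0,-1],[0,0.04,0.26,0.82,0,0,-1],[0,0.05,0.32,1.01,0,0,-1],[0,0.06,0.36,1.12,0,0,-1],[0,0.06,0.38,1.18,0,0,-1],[0,0.06,0.39,1.19,0,0,-1],[0,0.06,0.39,1.19,0,0,-1],[0,0.06,0.39,1.19,0,0,-1]]' 100
python3 bd.py
```

```text
clock: 26.25
position: [0.4433, -0.155, 0.0738]
ee_rot: [0.696, 0.718, 0.0, 0.0]
ft_force: [-2.5, 0.4, 4.4]
grip_width: 0.172
grasp_force: 99.5
top p 0.57 673 c [13.6 47.7 39.1] tilt deg [-0.1  0.1] z@x=-80 39.1 x [-91.  95.] y [-95.  96.]
side p 0.86 1519 c [ 7.2 -0.2 41.2] tilt deg [-0.2 -0.5] z@x=-80 41.4 x [-84.  96.] y [-89.  93.]
lip top z 53.5
```

```bash
python3 -m pendant '[[0,0,0,0,0,0,-0.4],[0,0,0,0,0,0,-0.2],[0,0,0,0,0,0,-0.1],[0,0,0,0,0,0,-0.1],[0,0,-0.3,0,0,0,-0.1],[0,0,-0.8,0,0,0,-0.1],[0,0,-1.4,0,0,0,-0.1],[0,0,-2,0,0,0,-0.1],[0,0,-2.4,0,0,0,-0.1],[0,0,-2.4,0,0,0,-0.1]]' 40
cat > bd2.py <<'E'
exec(open("bd.py").read())
m=(Pt[...,2]>.07)&(Pt[...,2]<.105); Q=tray(Pt[m]); Q=Q[(abs(Q[:,0])<30)&(abs(Q[:,1])<60)&(Q[:,2]>66)&(Q[:,2]<84)]
if len(Q)>10: print("rib top",cv2.minAreaRect(Q[:,:2].astype(np.float32)),np.median(Q[:,2]))
E
python3 bd2.py
python3 - <<'E'
from h import *
im=cv2.imread("pics/t_.png"); cv2.imwrite("pics/crop7.png",cv2.resize(im[180:320,280:450],None,fx=4,fy=4,interpolation=cv2.INTER_CUBIC))
for r in manip.trace("star","top")[:2]: print(r["p"],r["box"])
for n in("top","side"):
  manip.camera(n)
  for r in manip.tip_of("spoke_end",n): print(n,r["p"],r["pixel"],ray(n,r["pixel"],.086))
E
```

```text
clock: 27.7
position: [0.4441, -0.1553, 0.1954]
ee_rot: [0.696, 0.718, 0.001, 0.001]
ft_force: [-0.1, 0.5, 0.5]
grip_width: 0.453
grasp_force: 0.0
top p 0.73 931 c [10.6 57.1 39.2] tilt deg [-0.1  0.1] z@x=-80 39.2 x [-91.  97.] y [ 6. 97.]
side p 0.56 1981 c [14.6  9.9 41.2] tilt deg [-0.2 -0.3] z@x=-80 41.7 x [-85.  98.] y [-93.  96.]
lip top z 52.8
rib top ((-3.332468032836914, 29.24883270263672), (31.46551513671875, 17.866506576538086), 89.0588150024414) 73.48213800849159
top 0.72 [394.9, 191.5] [ 0.582122   -0.34137863  0.086     ]
side 0.5 [412.4, 318.7] [ 0.59257731 -0.3407625   0.086     ]
side 0.18 [320.2, 297.9] [ 0.42011968 -0.19777831  0.086     ]
```

View pics/crop7.png

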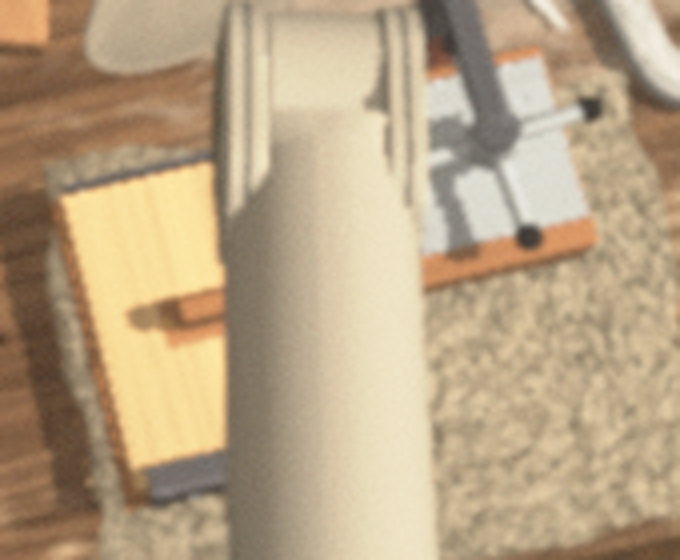

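The board is seated: rib at x = -3.3 mm, top at 40 mm, level. The near-side spoke ball is at crop (528,236), i.e. pixel (412,239), and the right-side ball at (592,105). Next I'll work out the star geometry and the lamp clearance.

```bash
cat >> h.py <<'E'
HUB=tw(66,-195,74)
def circ(r,degs,z=.086):
    """waypoints round hub, angles in tray frame (0=far,90=left,180=near), in tool shift units"""
    o=manip.get_obs(); T=R.from_quat(o["ee_rot"])
    for a in degs:
        t=np.radians(a)+TY; p=HUB+[r*np.cos(t)/1000,r*np.sin(t)/1000,0]; p[2]=z
        print(a,(T.inv().apply(p-o["position"])/.05).round(2))
E
python3 - <<'E'
from h import *
print(HUB)
for u,v in [(378,222.5),(427,207),(412,239)]:
    q=ray("top",(u,v),.090)-HUB; print((u,v),np.hypot(q[0],q[1]).round(4),np.degrees(np.arctan2(q[1],q[0])-TY).round(1)%360)
for n in("top","side"):
    im,d=manip.camera(n); P=cloud(n,d)
    m=(d>0)&(P[...,2]>.13)&(P[...,2]<.7)&(P[...,0]>.25)&(P[...,0]<.9)&(P[...,1]<-.36)
    Q=P[m]; dd=np.hypot(Q[:,0]-HUB[0],Q[:,1]-HUB[1])
    for lo,hi in((.13,.2),(.2,.3),(.3,.4),(.4,.55),(.55,.7)):
        k=(Q[:,2]>lo)&(Q[:,2]<=hi)
        if k.any(): i=np.where(k)[0]; i=i[np.argsort(dd[i])[min(5,len(i)-1)]]; print(n,lo,hi,Q[i].round(3),dd[i].round(3))
circ(45,[130,180])
E
```

```text
[ 0.51759253 -0.34783067  0.086     ]
(378, 222.5) 0.0755 98.1
(427, 207) 0.0676 269.8
(412, 239) 0.0772 181.5
top 0.13 0.2 [ 0.314 -0.419  0.2  ] 0.215
top 0.2 0.3 [ 0.352 -0.44   0.209] 0.189
top 0.3 0.4 [ 0.399 -0.542  0.375] 0.228
top 0.4 0.55 [ 0.423 -0.555  0.45 ] 0.228
top 0.55 0.7 [ 0.465 -0.576  0.559] 0.234
side 0.13 0.2 [ 0.362 -0.539  0.199] 0.247
side 0.2 0.3 [ 0.325 -0.44   0.228] 0.214
side 0.3 0.4 [ 0.375 -0.524  0.302] 0.226
side 0.4 0.55 [ 0.421 -0.554  0.435] 0.227
side 0.55 0.7 [ 0.46  -0.575  0.552] 0.234
130 [-3.21  0.79  2.15]
180 [-3.9   0.47  2.15]
```

```bash
python3 - <<'E'
from h import *
circ(48,[50],.18); circ(48,[50])
E
```

```text
50 [-3.17  1.99  0.27]
50 [-3.17  1.99  2.15]
```

```bash
python3 -m pendant '[[-0.8,0.5,0,0,0,0,-1],[-1.6,1,0,0,0,0,-1],[-2.4,1.5,0,0,0,0,-1],[-3.17,1.99,0,0,0,0,-1],[-3.17,1.99,0.2,0,0,0,-1],[-3.17,1.99,0.3,0,0,0,-1],[-3.17,1.99,0.3,0,0,0,-1],[-3.17,1.99,0.3,0,0,0,-1],[-3.17,1.99,0.3,0,0,0,-1],[-3.17,1.99,0.3,0,0,0,-1]]' 40
python3 - <<'E'
from h import *
circ(48,[50])
im,d=manip.camera("side"); cv2.imwrite("pics/s8.png",cv2.resize(im[190:390,260:500],None,fx=3,fy=3,interpolation=cv2.INTER_CUBIC)[...,::-1])
E
```

```text
clock: 29.5
position: [0.5477, -0.3101, 0.1789]
ee_rot: [0.696, 0.718, 0.0, 0.0]
ft_force: [-0.4, -1.1, 0.2]
grip_width: 0.002
grasp_force: 0.0
50 [-0.   -0.01  1.86]
```

View pics/s8.png

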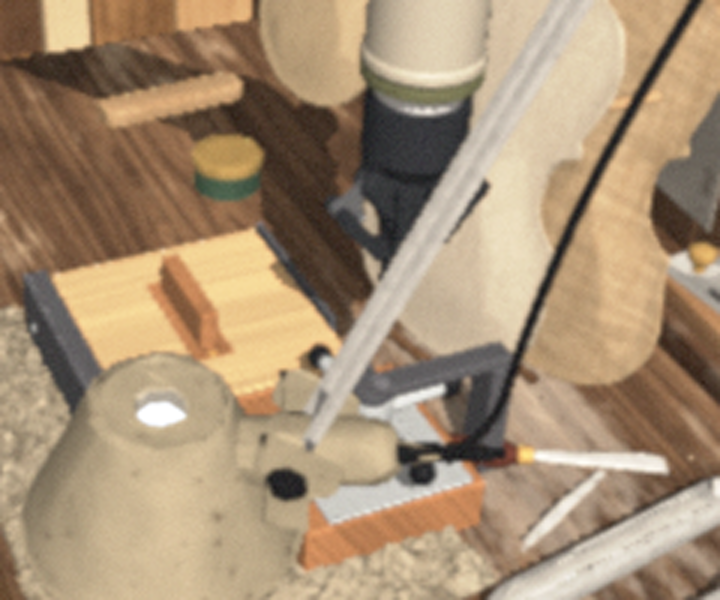

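The gripper hangs at the far-left of the hub and the bearing arm is clear. I'll descend.

```bash
python3 -m pendant '[[0,0,0.5,0,0,0,-1],[0,0,0.9,0,0,0,-1],[0,0,1.2,0,0,0,-1],[0,0,1.5,0,0,0,-1],[0,0,1.7,0,0,0,-1],[0,0,1.86,0,0,0,-1],[0,0,1.86,0,0,0,-1],[0,0,1.86,0,0,0,-1],[0,0,1.86,0,0,0,-1],[0,0,1.86,0,0,0,-1]]' 40
python3 - <<'E'
from h import *
circ(47,range(60,330,15))
E
```

```text
clock: 30.8
position: [0.5478, -0.3104, 0.0858]
ee_rot: [0.696, 0.718, 0.0, 0.0]
ft_force: [-0.1, -0.5, 0.5]
grip_width: -0.002
grasp_force: 0.0
60 [ 0.08 -0.16 -0.  ]
75 [ 0.18 -0.38 -0.  ]
90 [ 0.21 -0.63 -0.  ]
105 [ 0.18 -0.87 -0.  ]
120 [ 0.08 -1.1  -0.  ]
135 [-0.07 -1.29 -0.  ]
150 [-0.26 -1.44 -0.  ]
165 [-0.49 -1.54 -0.  ]
180 [-0.73 -1.57 -0.  ]
195 [-0.97 -1.54 -0.  ]
210 [-1.2  -1.44 -0.  ]
225 [-1.39 -1.29 -0.  ]
240 [-1.54 -1.1  -0.  ]
255 [-1.64 -0.87 -0.  ]
270 [-1.67 -0.63 -0.  ]
285 [-1.64 -0.38 -0.  ]
300 [-1.54 -0.16 -0.  ]
315 [-1.39  0.04 -0.  ]
```

```bash
python3 -m pendant '[[0.08,-0.16,0,0,0,0,-1],[0.18,-0.38,0,0,0,0,-1],[0.21,-0.63,0,0,0,0,-1],[0.18,-0.87,0,0,0,0,-1],[0.08,-1.1,0,0,0,0,-1],[-0.07,-1.29,0,0,0,0,-1],[-0.26,-1.44,0,0,0,0,-1],[-0.49,-1.54,0,0,0,0,-1],[-0.73,-1.57,0,0,0,0,-1],[-0.73,-1.57,0,0,0,0,-1]]' 40
cat > st.py <<'E'
from h import *
im,d=manip.camera("top"); P=cloud("top",d); im2,d2=manip.camera("side"); P2=cloud("side",d2)
def tray(Q): return ((Q-TR)@R.from_euler("z",TY).as_matrix())*1000
for n,I,PP in(("top",im,P),("side",im2,P2)):
    Q=tray(PP)-[66,-195,74]; r=np.hypot(Q[...,0],Q[...,1])
    m=(I.max(-1)<70)&(r>60)&(r<86)&(abs(Q[...,2])<16)
    k,l,s,c=cv2.connectedComponentsWithStats(m.astype(np.uint8))
    print(n,[(int(s[i][4]),np.degrees(np.arctan2(*Q[l==i].mean(0)[[1,0]])).round(0)%360) for i in range(1,k) if s[i][4]>=4])
    m=(abs(Q[...,0]-19)<6)&(abs(Q[...,2]+19)<4)&(Q[...,1]>20)&(Q[...,1]<150)
    if m.sum()>3: print(" bolt end y tray",(np.percentile(Q[m][:,1],95)-195).round(0),m.sum())
E
python3 st.py
python3 - <<'E'
from h import *
circ(47,range(195,320,15))
E
```

```text
clock: 32.05
position: [0.4694, -0.3497, 0.0853]
ee_rot: [0.696, 0.718, -0.0, -0.0]
ft_force: [-0.8, -0.1, 0.6]
grip_width: -0.001
grasp_force: 0.2
top [(9, np.float64(35.0))]
 bolt end y tray -102.0 59
side [(11, np.float64(34.0)), (4, np.float64(124.0))]
195 [-0.24  0.05 -0.01]
210 [-0.47  0.14 -0.01]
225 [-0.66  0.29 -0.01]
240 [-0.81  0.49 -0.01]
255 [-0.91  0.71 -0.01]
270 [-0.94  0.96 -0.01]
285 [-0.91  1.2  -0.01]
300 [-0.81  1.43 -0.01]
315 [-0.66  1.62 -0.01]
```

The star is turning, with spokes now near 34/124/214/304°. I'll keep pushing.

```bash
python3 -m pendant '[[-0.24,0.05,0,0,0,0,-1],[-0.47,0.14,0,0,0,0,-1],[-0.66,0.29,0,0,0,0,-1],[-0.81,0.49,0,0,0,0,-1],[-0.91,0.71,0,0,0,0,-1],[-0.94,0.96,0,0,0,0,-1],[-0.91,1.2,0,0,0,0,-1],[-0.84,1.36,0,0,0,0,-1],[-0.84,1.36,0,0,0,0,-1],[-0.84,1.36,0,0,0,0,-1]]' 40
python3 st.py
python3 - <<'E'
from h import *
circ(47,[110,295],.18)
E
```

```text
clock: 33.4
position: [0.5402, -0.3889, 0.0859]
ee_rot: [0.696, 0.718, 0.0, 0.001]
ft_force: [-0.8, -0.5, 0.9]
grip_width: 0.002
grasp_force: 0.0
top []
 bolt end y tray -80.0 24
side [(10, np.float64(144.0)), (42, np.float64(320.0))]
 bolt end y tray -75.0 26
110 [ 1.72 -0.74 -1.88]
295 [-0.01 -0.02 -1.88]
```

```bash
python3 -m pendant '[[0,0,-0.6,0,0,0,-1],[0,0,-1.3,0,0,0,-1],[0,0,-1.9,0,0,0,-1],[0.4,-0.2,-1.9,0,0,0,-1],[1,-0.5,-1.9,0,0,0,-1],[1.6,-0.65,-1.9,0,0,0,-1],[1.75,-0.62,-1.9,0,0,0,-1],[1.75,-0.62,-1.9,0,0,0,-1],[1.75,-0.62,-1.9,0,0,0,-1],[1.75,-0.62,-1.9,0,0,0,-1]]' 40
python3 st.py
python3 - <<'E'
from h import *
circ(47,[102],.086)
E
```

```text
clock: 34.75
position: [0.5056, -0.3036, 0.1805]
ee_rot: [0.696, 0.718, -0.0, 0.0]
ft_force: [-0.7, 0.3, -0.5]
grip_width: 0.005
grasp_force: 0.0
top []
 bolt end y tray -80.0 24
side [(11, np.float64(53.0)), (10, np.float64(144.0)), (41, np.float64(320.0))]
 bolt end y tray -78.0 31
102 [0.02 0.01 1.89]
```

```bash
python3 -m pendant '[[0,0,0.5,0,0,0,-1],[0,0.02,1,0,0,0,-1],[0,0.04,1.4,0,0,0,-1],[0,0.04,1.7,0,0,0,-1],[0,0.04,1.89,0,0,0,-1],[0,0.04,1.89,0,0,0,-1],[0,0.04,1.89,0,0,0,-1],[0,0.04,1.89,0,0,0,-1],[0,0.04,1.89,0,0,0,-1],[0,0.04,1.89,0,0,0,-1]]' 40
python3 - <<'E'
from h import *
circ(47,[110]+list(range(120,250,10)))
E
```

```text
clock: 36.1
position: [0.5079, -0.3025, 0.0862]
ee_rot: [0.696, 0.718, 0.0, 0.0]
ft_force: [0.2, -0.3, -0.5]
grip_width: -0.001
grasp_force: 0.0
110 [-0.03 -0.16  0.  ]
120 [-0.1  -0.31  0.  ]
130 [-0.19 -0.44  0.  ]
140 [-0.31 -0.56  0.  ]
150 [-0.44 -0.65  0.  ]
160 [-0.59 -0.72  0.  ]
170 [-0.75 -0.76  0.  ]
180 [-0.91 -0.78  0.  ]
190 [-1.08 -0.76  0.  ]
200 [-1.23 -0.72  0.  ]
210 [-1.38 -0.65  0.  ]
220 [-1.52 -0.56  0.  ]
230 [-1.63 -0.44  0.  ]
240 [-1.73 -0.31  0.  ]
```

```bash
python3 -m pendant '[[-0.03,-0.16,0,0,0,0,-1],[-0.1,-0.31,0,0,0,0,-1],[-0.19,-0.44,0,0,0,0,-1],[-0.31,-0.56,0,0,0,0,-1],[-0.44,-0.65,0,0,0,0,-1],[-0.59,-0.72,0,0,0,0,-1],[-0.75,-0.76,0,0,0,0,-1],[-0.91,-0.78,0,0,0,0,-1],[-1.0,-0.77,0,0,0,0,-1],[-1.0,-0.77,0,0,0,0,-1]]' 40
python3 st.py
python3 - <<'E'
from h import *
circ(47,range(190,250,5))
E
```

```text
clock: 37.35
position: [0.4704, -0.3544, 0.0859]
ee_rot: [0.696, 0.718, -0.0, 0.0]
ft_force: [-0.7, 2.1, 0.7]
grip_width: 0.002
grasp_force: 0.9
top [(9, np.float64(43.0))]
 bolt end y tray -71.0 78
side [(12, np.float64(37.0)), (12, np.float64(308.0))]
190 [-0.06  0.02 -0.  ]
195 [-0.14  0.04 -0.  ]
200 [-0.22  0.06 -0.  ]
205 [-0.3   0.09 -0.  ]
210 [-0.37  0.13 -0.  ]
215 [-0.44  0.18 -0.  ]
220 [-0.5   0.23 -0.  ]
225 [-0.57  0.28 -0.  ]
230 [-0.62  0.34 -0.  ]
235 [-0.67  0.41 -0.  ]
240 [-0.71  0.48 -0.  ]
245 [-0.75  0.55 -0.  ]
```

```bash
python3 -m pendant '[[-0.06,0.02,0,0,0,0,-1],[-0.14,0.04,0,0,0,0,-1],[-0.22,0.06,0,0,0,0,-1],[-0.3,0.09,0,0,0,0,-1],[-0.37,0.13,0,0,0,0,-1],[-0.44,0.18,0,0,0,0,-1],[-0.5,0.23,0,0,0,0,-1],[-0.5,0.23,0,0,0,0,-1],[-0.5,0.23,0,0,0,0,-1],[-0.5,0.23,0,0,0,0,-1]]' 40
python3 st.py
python3 - <<'E'
from h import *
circ(47,range(220,280,5))
E
```

```text
clock: 38.7
position: [0.4833, -0.3787, 0.0862]
ee_rot: [0.696, 0.718, -0.0, 0.001]
ft_force: [-0.4, -0.2, -0.3]
grip_width: -0.002
grasp_force: 0.2
top [(19, np.float64(77.0))]
 bolt end y tray -62.0 65
side [(50, np.float64(342.0)), (11, np.float64(161.0)), (10, np.float64(251.0))]
220 [-0.01 -0.02  0.  ]
225 [-0.07  0.04  0.  ]
230 [-0.13  0.1   0.  ]
235 [-0.18  0.16  0.  ]
240 [-0.22  0.23  0.  ]
245 [-0.26  0.31  0.  ]
250 [-0.29  0.38  0.  ]
255 [-0.32  0.46  0.  ]
260 [-0.33  0.54  0.  ]
265 [-0.34  0.62  0.  ]
270 [-0.35  0.7   0.  ]
275 [-0.34  0.79  0.  ]
```

```bash
python3 -m pendant '[[-0.05,0.02,0,0,0,0,-1],[-0.09,0.06,0,0,0,0,-1],[-0.13,0.1,0,0,0,0,-1],[-0.15,0.13,0,0,0,0,-1],[-0.18,0.16,0,0,0,0,-1],[-0.18,0.16,0,0,0,0,-1],[-0.18,0.16,0,0,0,0,-1],[-0.18,0.16,0,0,0,0,-1],[-0.18,0.16,0,0,0,0,-1],[-0.18,0.16,0,0,0,0,-1]]' 40
python3 st.py
```

```text
clock: 40.05
position: [0.4853, -0.3826, 0.0847]
ee_rot: [0.696, 0.718, 0.0, -0.009]
ft_force: [-33.1, 27.8, 28.7]
grip_width: -0.003
grasp_force: 19.9
top [(20, np.float64(79.0))]
 bolt end y tray -62.0 65
side [(48, np.float64(343.0)), (8, np.float64(161.0)), (11, np.float64(251.0))]
 bolt end y tray -57.0 9
```

It's at the stop: force is 43 N and the bolt is at -61. Back off, lift and check.

```bash
python3 -m pendant '[[0.15,-0.13,0,0,0,0,-1],[0.26,-0.22,0,0,0,0,-1],[0.26,-0.22,0,0,0,0,-1],[0.26,-0.22,-0.7,0,0,0,-1],[0.26,-0.22,-1.5,0,0,0,-1],[0.26,-0.22,-2.4,0,0,0,-1],[1,-0.3,-3,0,0,0,-1],[2,-0.3,-3.5,0,0,0,-1],[3,-0.3,-3.5,0,0,0,-1],[4,-0.3,-3.5,0,0,0,-1]]' 40
python3 st.py; python3 bd2.py; python3 - <<'E'
from seg import *
im,d,P=shot("top","top9.png"); blocks(P,im,[(279,184)])
cv2.imwrite("pics/crop9.png",cv2.resize(im[170:320,120:450],None,fx=2.4,fy=2.4,interpolation=cv2.INTER_CUBIC)[...,::-1])
E
```

```text
clock: 41.4
position: [0.4707, -0.1862, 0.2617]
ee_rot: [0.696, 0.718, 0.001, 0.001]
ft_force: [-0.7, -0.1, -0.6]
grip_width: 0.001
grasp_force: 0.0
top []
side [(49, np.float64(342.0)), (4, np.float64(162.0)), (11, np.float64(251.0))]
 bolt end y tray -60.0 49
top p 0.58 1117 c [12.6 45.2 39.3] tilt deg [-0.5 -0.2] z@x=-80 40.2 x [-89.  95.] y [-25.  95.]
side p 0.76 1963 c [13.8 12.7 41.2] tilt deg [-0.2 -0.2] z@x=-80 41.5 x [-86.  98.] y [-92.  97.]
lip top z 52.4
rib top ((-3.8303096294403076, 18.958900451660156), (52.885440826416016, 16.912099838256836), 88.33499908447266) 73.76253886559171
(279, 184) c [692.8 -37.9] size [69.3 49.7] long axis deg 73.8 z 0.029 rgb [209. 153. 104.]
```

View pics/crop9.png

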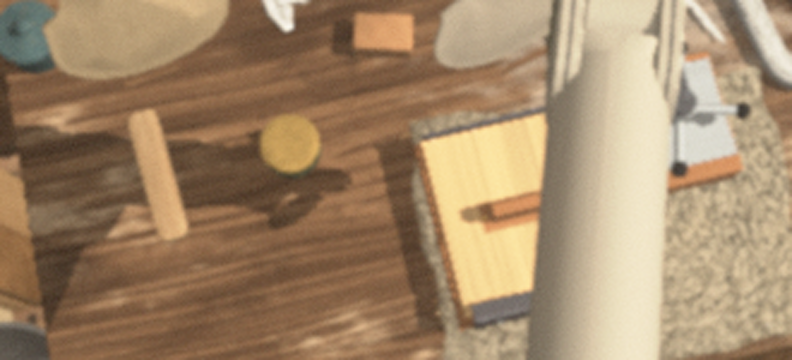

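No maple is left on the bench, the cork at crop (383,32) hasn't moved, the board is seated and the bolt is at -60. Handing in.

```bash
python3 -c "
from workcell import manip
print(manip.hand_in())"
```

```text
the job is handed in; nothing more can be done
None
```

The job is handed in, but no verdict came back: my last measurements show the three maple blocks in the tray, the board seated flat under the lip, the star handle at its stop with the bolt over the board, and the cork where it was.

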